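# Restock the push-back stain bottle rack

### The arm

A 6-joint arm with a two-finger parallel gripper is mounted at the origin on the work surface; the furniture and walls round the work are solid. World frame = base frame: x ahead of the robot, y to its left, z up, the work surface at z = 0. Lengths are in m, angles in rad, forces in N, time in s.
With the tool pointing down it reaches from about 0.25 to 0.8 m from the base axis. Payload 3.9 kg.
Tool frame: the origin (TCP) lies on the mounting face of the last link; the fingertips stand 173 mm ahead of it and the grasp point (between the pads) lies 155 mm ahead of it; z points along the fingers, y is the direction in which the jaws open and shut (so a half turn about z gives the same grasp; the last joint's range is limited). The gripper opens to 85 mm and grips with 20 to 120 N. Pads are 22 mm wide; open, the fingers measure 114 mm over their backs; the gripper's body (76 mm by 85 mm) begins 54 mm behind the grasp point. The pads swing forward as they close: fully open they stand 13 mm farther back than shut.
Start: joints at [1.268, 0.26, -0.138, 1.173, 0, 1.571], TCP at [0.157, 0.501, 0.405] pointing down, gripper open.
Joint ranges: [-2.78, 2.78], [-0.83, 1.72], [-1.28, 1.37], [-1.9, 2.12], [-1.57, 1.48], [-3.14, 3.14]. Speed limits (rad/s): [2.57, 2.57, 3.14, 3.14, 3.14, 3.14].

### API

Orientations are given as a unit quaternion [w, x, y, z].
In Python, from rig import sensors, imaging, close_job gives the robot as it stands.
- The arm moves only by the shell command python3 -m creep 'ROWS' [OPENING] [FORCE]. ROWS is JSON, a list of rows, each an object of numbers: "dx", "dy", "dz": the shift along the tool's x, y, z in m; "twist": the turn about the tool's z in rad. In form: [{"dx": .., "dy": .., "dz": .., "twist": ..}, ...]. A call has 1 to 10 rows; each row is the pose to reach, as a shift and turn from the pose commanded when the call began, along the tool's axes at that moment; what a row does not reach only later rows make up. A row lasts 1/10 s, in which the tool goes at most 50 mm and 8.59 degrees, less where a joint would pass 70% of its speed; a pose out of reach is approached as far as the arm can. A call with a gripper value outside its range is refused whole. OPENING is the opening, from 0 (shut) to 1 (fully open), set as the call begins (- or left out, the last holds). The fingers move at their own pace and stop on an object; FORCE is the grip in N (left out, the last holds). Time passes only in rows, so rows that repeat a pose let the fingers close. It gives the time, the measured TCP pose, the force and the opening at its end, in the units of the state.
- sensors.observe(): the state, without advancing time (a new reading comes with each control period).
- imaging.get_image(name): name is "side" or "top" or "wrist"; returns a dict with "pixels" (480x640x3 uint8, red, green, blue), "fx", "fy", "cx", "cy" (pixels), "dist_coeffs" ([k1, k2, p1, p2, k3] as OpenCV has them; the pictures are not rectified), "R" (3x3) and "t" (3): a world point X has camera coordinates R X + t. Camera axes: x right, y down, z forward; pixel columns grow to the right and rows downward; lengths in m; the calibration is good to about 2 mm. A picture is of the moment at which its call begins. There is no depth.
- close_job(): hands the job in, once; it reports no verdict.
The state is a dict: "time": time; "qpos": joint angles; "qd": joint speeds; "effort": joint torques, N m; "position": TCP position; "tool_rot": TCP orientation; "contact_force": force on the tool from outside, world axes, zero at the start; "ft_torque": the same for the moment, N m; "grip_width": finger opening in m.
Only numpy, scipy, OpenCV 4.12 (cv2) and the standard library are available. Lean on these libraries where they do the work, as an engineer would, in place of code of your own. Each camera call takes 0.05 s, during which the arm holds its last target.

### The job

Restock the tilted bottle rack: with your fingertips, gently push the red-capped bottle and the black-capped amber bottle that lie in its front troughs up their lanes, each rolling over the orange sprung catch and shoving the bottle already stored there further up, until the catch has sprung up behind it and holds it from rolling back. Just push them: do not pinch or lift any bottle, and leave the other things on the bench where they are.

Things in the scene. Friction and masses are not known exactly. Their poses are not given: they have to be found in the camera images.
- rack_tray: Tray of a white two-lane bottle rack, 172 mm long, 225 mm wide, fixed on the worktop, turned up to 0.3 rad. Origin: middle of the low front edge, on the floor's top face, 30 mm above the worktop. x runs up the lanes (12 degrees uphill, away from the robot), y left, z square to the floor. Lanes y = -3 to 109 (left), -108 to -7 mm (right); cheeks 4 mm thick stand 28 mm above the floor.
- front_lip (a point): Top of the front lip at its middle: the lip runs across both lanes at tray x = 0 to 4 mm, 9 mm high, and keeps the bottles in the troughs. In front of it is open worktop; nothing covers the lanes.
- back_stop (a point): Middle of the back stop's front face: tray x = 165 mm, 34 mm high across both lanes. With two bottles in the lane there is about 20 mm of room left before it.
- catch_left_edge (a point): Midpoint between the top edges of the left lane's two orange catch dogs: tray x = 60 mm, 12 mm above the floor. Dogs 8 mm wide, 38 mm apart, on one shaft at x = 36 mm. Each rises uphill as a ramp and ends in an upright face: a bottle rolled uphill presses them into the floor, they spring up behind it, and it rolls back only until it rests on the upright faces.
- catch_right_edge (a point): The same point for the right lane's catch (same dogs and heights, 36 mm apart).
- catch_left (a joint): Catch of the left lane: 0 = sprung fully up, grows as it is pressed down, about 0.45 rad = flush with the floor. Light spring: a bottle pushed up the lane with 2 to 6 N rides over it.
- catch_right (a joint): Catch of the right lane, the same.
- red_new_mid (a point): Red-capped stain bottle lying square across the left lane, cap towards tray -y. Barrel 40 mm in diameter, 110 mm overall. Point: on the axis, mid-length; the barrel that rolls runs from 10 mm beyond it on the cap side to the base, 55 mm away on tray +y. 98 to 196 g, smooth; push near mid-length. New: starts in the trough on the front lip, about 21 mm up the lane.
- red_stored_mid (a point): Second red-capped stain bottle lying square across the left lane, cap towards tray -y. Barrel 40 mm in diameter, 110 mm overall. Point: on the axis, mid-length; the barrel that rolls runs from 10 mm beyond it on the cap side to the base, 55 mm away on tray +y. 98 to 196 g, smooth; push near mid-length. Stored: starts resting on the uphill side of the catch, about 79 mm up the lane.
- amber_new_mid (a point): Amber stain bottle with black cap lying square across the right lane, cap towards tray -y. Barrel 43 mm in diameter, 99 mm overall. Point: on the axis, mid-length; the barrel that rolls runs from 10 mm beyond it on the cap side to the base, 49 mm away on tray +y. 98 to 196 g, smooth; push near mid-length. New: starts in the trough on the front lip, about 21 mm up the lane.
- amber_stored_mid (a point): Second amber stain bottle lying square across the right lane, cap towards tray -y. Barrel 43 mm in diameter, 99 mm overall. Point: on the axis, mid-length; the barrel that rolls runs from 10 mm beyond it on the cap side to the base, 49 mm away on tray +y. 98 to 196 g, smooth; push near mid-length. Stored: starts resting on the uphill side of the catch, about 79 mm up the lane.
- red_new: the same red-capped new bottle; origin at the centre of its base, z towards the cap
- red_stored: the stored red-capped bottle; origin at the centre of its base, z towards the cap
- amber_new: the new amber bottle; origin at the centre of its base, z towards the cap
- amber_stored: the stored amber bottle; origin at the centre of its base, z towards the cap
- dropper_small: small white dropper bottle, 36 mm across and 113 mm tall, standing left of the rack; origin under its centre. Leave alone.
- lab_timer: white and blue lab timer, 52 x 84 x 35 mm, left of the rack; origin under its centre. Leave alone.
- coverslips: small blue-lidded box of cover glasses, 31 x 31 x 16 mm, right of the rack; origin under its centre. Leave alone.
- marker_red: red and white marker lying on the bench between robot and rack, 124 x 15 x 17 mm; origin under its centre. Leave alone.

How it is judged:
By the outcome, as a careful person would: the job done as asked, in the order asked, and still so for the second after the job is handed in, with the robot touching nothing.
It also fails if it takes over 58 s, if anything falls off the work surface, if the arm or the gripper's body presses on something with over 40 N, if the wrist force passes 120 N, or if a joint passes its speed limit or range.

## Working session

There is one attempt and no reset: what is moved stays moved. The work goes in short steps, Python scripts to look and compute and a shell command to move; the robot and the scene stay as the last step left them, time stands still between calls to the robot, and variables do not carry over. Pictures are saved under pics/ and viewed, and the job is handed in when it is done.

```bash
mkdir -p pics; ls; python3 - <<'E'
from rig import sensors, imaging
import cv2
for n in ("side","top","wrist"):
    d=imaging.get_image(n); cv2.imwrite(f"pics/{n}0.png",d["pixels"][:,:,::-1])
    print(n,d["fx"],d["cx"],d["cy"],d["dist_coeffs"],(-d["R"].T@d["t"]).round(3),d["R"].round(2).tolist())
s=sensors.observe();print(s)
E
```

```text
pics
side 469.17709143916187 312.7736007864274 247.56937961285124 [-0.04426644  0.          0.          0.          0.        ] [0.558 0.748 0.608] [[-1.0, 0.06, -0.02], [0.05, 0.54, -0.84], [-0.04, -0.84, -0.55]]
top 458.6777824449846 314.9331192882387 235.91580251087748 [-0.04259163  0.          0.          0.          0.        ] [ 0.342 -0.078  0.955] [[-0.03, -1.0, 0.0], [-0.98, 0.02, -0.17], [0.17, -0.0, -0.99]]
wrist 379.1220563131075 316.237565102268 243.21949411712754 [-0.06542042  0.          0.          0.          0.        ] [0.08  0.526 0.374] [[0.3, 0.95, -0.0], [0.91, -0.28, 0.31], [0.3, -0.09, -0.95]]
{'time': 0.15, 'qpos': array([ 1.26799365e+00,  2.60523503e-01, -1.39078267e-01,  1.17268431e+00,
       -2.27488660e-05,  1.57079058e+00]), 'qd': array([-0.00076699, -0.00245815,  0.00536601,  0.00224485,  0.00133271,
       -0.00176759]), 'effort': array([-1.65211759e-04, -4.06007051e+01,  2.54166090e+01,  1.26314233e-02,
        2.30910118e-06, -1.98297340e-05]), 'position': array([0.15647849, 0.50086453, 0.40405887]), 'tool_rot': array([-1.01103081e-04,  1.50820701e-01,  9.88560853e-01, -7.38073018e-04]), 'contact_force': array([ 0.0044977 , -0.14527798, -0.28711515]), 'ft_torque': array([-0.02029973, -0.03187535,  0.02226788]), 'grip_width': 0.08554352563157099}
```

View pics/top0.png

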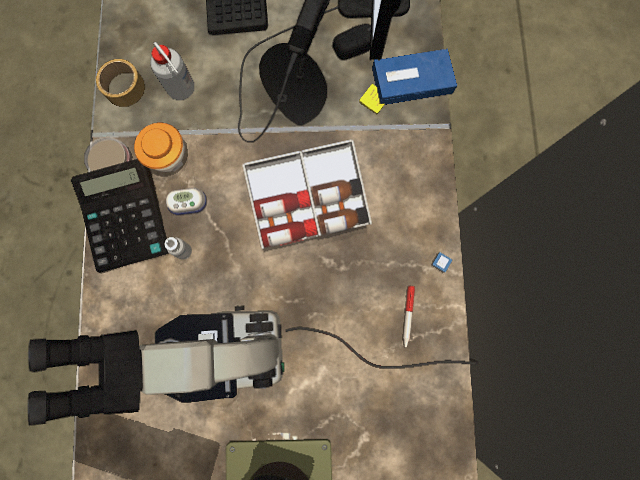

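View pics/side0.png

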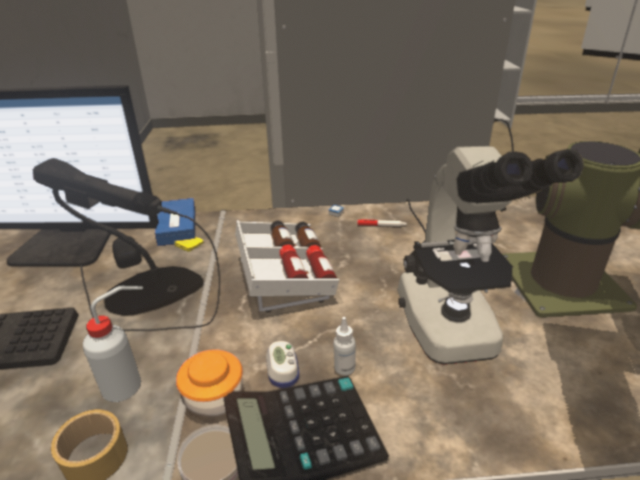

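```bash
python3 - <<'E'
import cv2
a=cv2.imread("pics/top0.png")[120:270,220:400]; cv2.imwrite("pics/tz.png",cv2.resize(a,None,fx=4.4,fy=4,interpolation=2))
a=cv2.imread("pics/side0.png")[200:320,220:360]; cv2.imwrite("pics/sz.png",cv2.resize(a,None,fx=5,fy=5,interpolation=2))
E
```

```text
(no output)
```

View pics/tz.png

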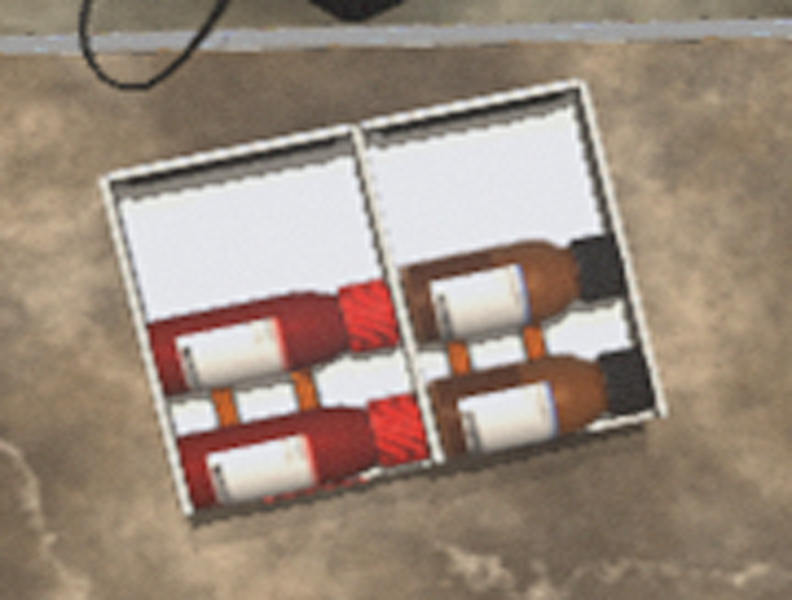

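View pics/sz.png

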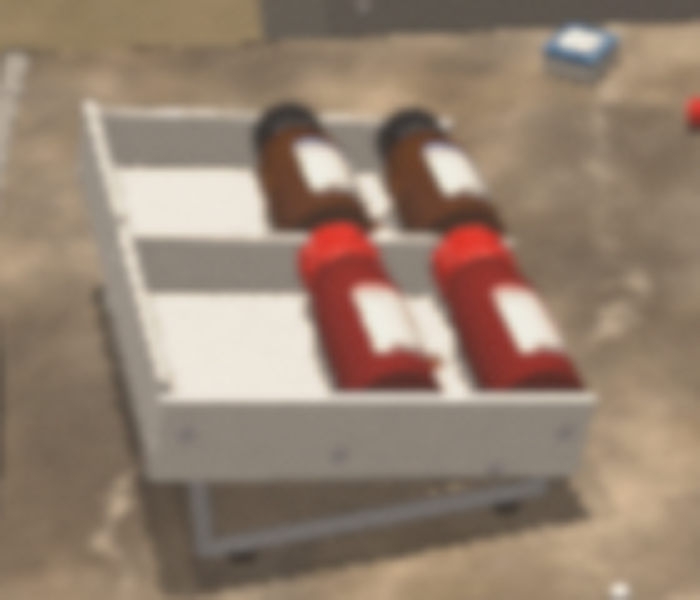

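View pics/wrist0.png

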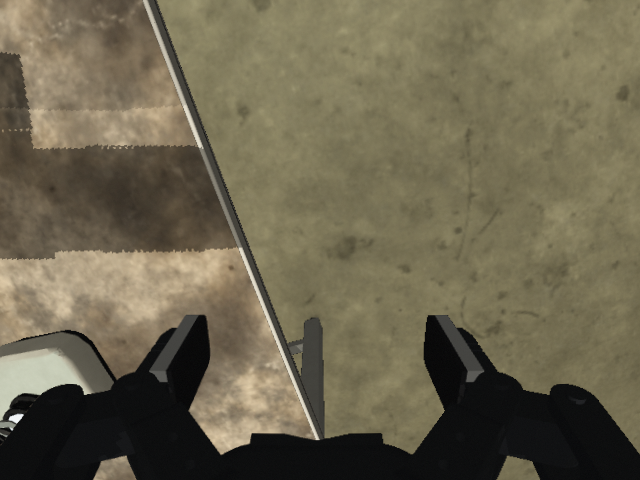

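```bash
cat > h.py <<'E'
import numpy as np, cv2
from rig import imaging, sensors
def cam(n):
    d=imaging.get_image(n); d["K"]=np.array([[d["fx"],0,d["cx"]],[0,d["fy"],d["cy"]],[0,0,1]]); d["C"]=-d["R"].T@d["t"]; return d
def ray(d,p):
    q=cv2.undistortPoints(np.array([[p]],float),d["K"],np.array(d["dist_coeffs"]))[0,0]
    v=d["R"].T@np.array([q[0],q[1],1]); return v/np.linalg.norm(v)
def plane(d,p,z):
    v=ray(d,p); return d["C"]+v*(z-d["C"][2])/v[2]
def tri(d1,p1,d2,p2):
    v1,v2=ray(d1,p1),ray(d2,p2); s=np.linalg.lstsq(np.c_[v1,-v2],d2["C"]-d1["C"],rcond=None)[0]
    a=d1["C"]+v1*s[0]; b=d2["C"]+v2*s[1]; return (a+b)/2,np.linalg.norm(a-b)
def proj(d,X):
    return cv2.projectPoints(np.array(X,float).reshape(-1,3),cv2.Rodrigues(d["R"])[0],d["t"],d["K"],np.array(d["dist_coeffs"]))[0][:,0]
E
python3 - <<'E'
from h import *
np.set_printoptions(precision=4,suppress=True)
t=cam("top");s=cam("side")
a=np.deg2rad(12);S,C=np.sin(a),np.cos(a)
zf=.03+.028*C; zb=.03+.172*S+.028*C
FL=plane(t,(262.5,248.7),zf);FR=plane(t,(371.1,223.2),zf);BL=plane(t,(243.4,165),zb);BR=plane(t,(352.3,140.7),zb)
print(FL,FR,BL,BR); n=np.linalg.norm
print("widths",n(FL-FR),n(BL-BR),"len",n(FL-BL),n(FR-BR))
for A,B in((FR,FL),(BR,BL)): print("yaw",np.arctan2(-(B-A)[0],(B-A)[1]))
for A,B in((FR,BR),(FL,BL)): print("yaw",np.arctan2((B-A)[1],(B-A)[0]))
print("tri FL",tri(t,(262.5,248.7),s,(338.6,280)))
for nme,p,q in(("eyeA",(35,355),(572,150)),("eyeA2",(35,355),(515,155)),("eyeB",(35,405),(572,150)),("head",(245,345),(460,150))): print(nme,tri(t,p,s,q))
for h in (0,.25,.35): print(h,[plane(t,p,h)[:2].round(3) for p in((285,310),(285,390),(110,330))])
# bottle cap / base etc
for nme,p,q in(("dropper",(172,243),(345,325)),): print(nme,tri(t,p,s,q))
for p in((410,287),(405,346),(442,262)): print(plane(t,p,.01))
E
```

```text
[0.4754 0.0216 0.0574] [ 0.5214 -0.1955  0.0574] [0.637  0.0543 0.0931] [ 0.6819 -0.1614  0.0931]
widths 0.22185069724865686 0.22032871597571377 len 0.16872729734601555 0.16792908668396375
yaw 0.20874949549363278
yaw 0.2050723448366745
yaw 0.20898724100350838
yaw 0.1997468553340117
tri FL (array([0.4766, 0.0218, 0.0543]), np.float64(0.0015091415840587264))
eyeA (array([0.2771, 0.2724, 0.4057]), np.float64(0.05962327511863554))
eyeA2 (array([0.302 , 0.2577, 0.4   ]), np.float64(0.0012120508894747134))
eyeB (array([0.2397, 0.2564, 0.4019]), np.float64(0.012353375379840588))
head (array([0.2913, 0.0228, 0.3136]), np.float64(0.028743879370095052))
0 [array([ 0.355, -0.018]), array([ 0.196, -0.015]), array([0.322, 0.344])]
0.25 [array([ 0.352, -0.033]), array([ 0.235, -0.032]), array([0.328, 0.233])]
0.35 [array([ 0.35, -0.04]), array([ 0.25 , -0.038]), array([0.33 , 0.189])]
dropper (array([0.4852, 0.1909, 0.0923]), np.float64(0.00043909440215071546))
[ 0.3952 -0.2756  0.01  ]
[ 0.2771 -0.2586  0.01  ]
[ 0.445  -0.3454  0.01  ]
```

```bash
cat >> h.py <<'E'
YAW=.206; O=np.array([.503,-.086,.030])
S,C=np.sin(np.deg2rad(12)),np.cos(np.deg2rad(12))
u=np.array([np.cos(YAW),np.sin(YAW),0]); v=np.array([-u[1],u[0],0])
RT=np.c_[u*C+[0,0,S],v,-u*S+[0,0,C]]
def W(x,y,z): return O+RT@(np.array([x,y,z])/1000)
def T(X): return (RT.T@(np.asarray(X)-O))*1000
from scipy.spatial.transform import Rotation as R_
def tool(s):
    q=s["tool_rot"]; return R_.from_quat([q[1],q[2],q[3],q[0]]).as_matrix()
E
python3 - <<'E'
from h import *
np.set_printoptions(precision=2,suppress=True)
t=cam("top");s=cam("side")
print(proj(t,[W(0,112.5,28),W(0,-112.5,28),W(172,112.5,28),W(172,-112.5,28)]))
# predicted bottle axis points versus image
print("mids new/stored red, amber top",proj(t,[W(21,53,20),W(79,53,20),W(21,-57,21),W(79,-57,21)]), "side",proj(s,[W(21,53,20),W(79,53,20),W(21,-57,21),W(79,-57,21)]))
print("catch",proj(t,[W(60,53+19,12),W(60,53-19,12),W(60,-57.5+18,12),W(60,-57.5-18,12)]))
for n,d in(("tl",t),("sl",s)):
    im=d["pixels"][:,:,::-1].copy()
    im=cv2.resize(im,None,fx=6,fy=6,interpolation=2)
    for X in [W(x,y,28) for x in(0,172) for y in(112.5,-112.5)]+[W(21,53,20),W(79,53,20),W(21,-57,21),W(79,-57,21)]+[W(60,yy,12) for yy in(72,34,-39.5,-75.5)]+[W(0,yy,9) for yy in (109,-108)]:
        p=proj(d,[X])[0]; cv2.circle(im,tuple(int(c*6+3) for c in p),4,(255,0,255),1)
    im=im[130*6:262*6,240*6:373*6] if n=="tl" else im[210*6:310*6,225*6:350*6]
    cv2.imwrite(f"pics/{n}.png",cv2.resize(im,(750,600)))
E
```

```text
[[261.82 249.26]
 [372.05 223.69]
 [241.86 164.08]
 [352.98 139.19]]
mids new/stored red, amber top [[288.81 232.03]
 [282.22 203.67]
 [342.36 219.67]
 [335.92 191.39]] side [[320.83 265.49]
 [293.47 265.34]
 [307.33 237.74]
 [282.1  237.11]]
catch [[275.23 215.17]
 [293.67 210.93]
 [329.18 202.79]
 [346.48 198.83]]
```

View pics/tl.png

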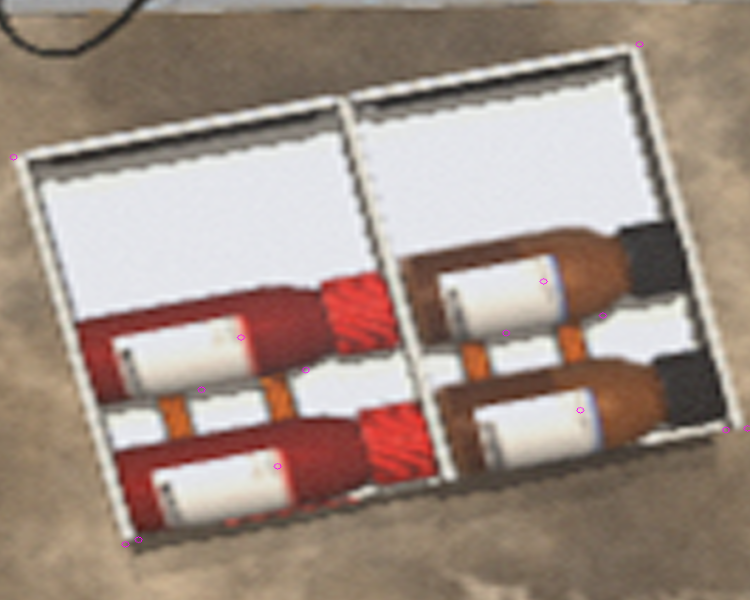

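View pics/sl.png

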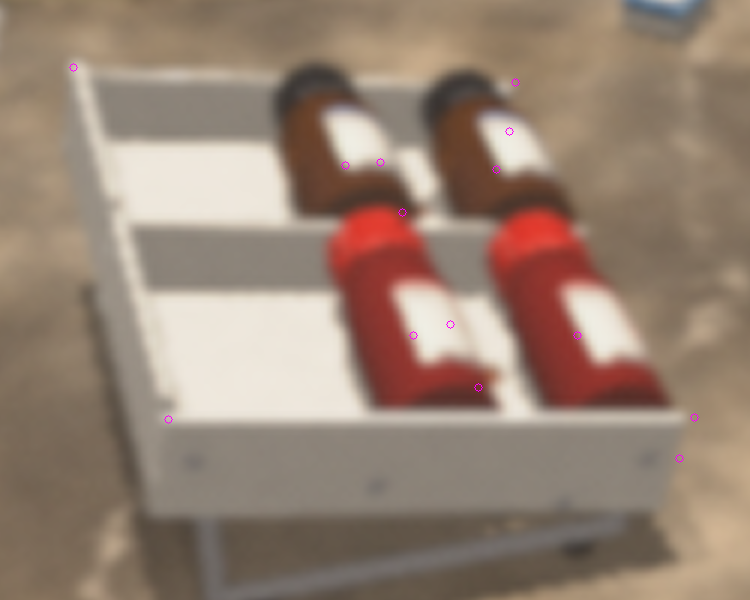

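```bash
python3 -m creep '[{"dz":-0.03},{"dz":-0.07},{"dz":-0.1},{"dz":-0.1}]' 0.15
```

```text
validation failed for argument at $[0]...
```

The rack outline and bottles agree with my model within about 1 px (~2 mm) in both views: top view front corners are at (262,249) and (371,223), and side view FL corner is at about (339,280). The creep rows need all four keys.

```bash
python3 -m creep '[{"dx":0,"dy":0,"dz":-0.03,"twist":0},{"dx":0,"dy":0,"dz":-0.07,"twist":0},{"dx":0,"dy":0,"dz":-0.1,"twist":0},{"dx":0,"dy":0,"dz":-0.1,"twist":0}]' 0.15; python3 - <<'E'
from h import *
np.set_printoptions(precision=4,suppress=True)
s=sensors.observe();print(s["time"],s["qpos"],s["position"],s["grip_width"],s["contact_force"])
E
```

```text
time: 0.75
position: [0.1568, 0.5018, 0.5093]
tool_rot: [0.001, 0.151, 0.989, 0.004]
contact_force: [-0.3, 0.6, 1.5]
grip_width: 0.0282
0.75 [ 1.268   0.2365  0.1001  1.4259 -0.      1.5708] [0.1568 0.5018 0.5093] 0.028173936554641916 [-0.3067  0.5872  1.5319]
```

```bash
cat >> h.py <<'E'
def tcp_for(x,y,z,half=11):  # TCP so that the uphill lower corner of the fingertips lies at tray (x,y,z)
    return W(x,y,z)-u*half/1000+np.array([0,0,.173])
def rel(P,cmd,yaw_y): # yaw_y: world angle of tool y ; tool x = y rotated +90 (z down)
    ty=np.array([np.cos(yaw_y),np.sin(yaw_y),0]); tx=np.array([-ty[1],ty[0],0])
    d=P-cmd; return np.array([d@tx,d@ty,-d[2]])
E
python3 - <<'E'
from h import *
np.set_printoptions(precision=4,suppress=True)
s=sensors.observe();M=tool(s);print(M)
cmd=np.array([.157,.501,.505]); yy=np.arctan2(M[1,1],M[0,1])
print("twist",-(np.pi/2+YAW-yy))
for P in ([.33,.42,.505],[.43,.31,.505],[.475,.15,.505],tcp_for(-30,60,16)*[1,1,0]+[0,0,.45]): print(np.round(P,4),rel(np.array(P),cmd,yy))
print(tcp_for(-30,60,16),tcp_for(66,60,16))
E
```

```text
[[-0.9545  0.2982  0.0025]
 [ 0.2982  0.9545  0.0081]
 [-0.      0.0085 -1.    ]]
twist -0.5087691004968711
[0.33  0.42  0.505] [-0.1893 -0.0257 -0.    ]
[0.43  0.31  0.505] [-0.3175 -0.1009 -0.    ]
[0.475 0.15  0.505] [-0.4082 -0.2402 -0.    ]
[ 0.448  -0.0362  0.45  ] [-0.4379 -0.426   0.055 ]
[ 0.448  -0.0362  0.2124] [ 0.5399 -0.017   0.2324]
```

```bash
python3 -m creep '[{"dx":-0.03,"dy":0,"dz":0,"twist":0},{"dx":-0.07,"dy":0,"dz":0,"twist":0},{"dx":-0.11,"dy":-0.01,"dz":0,"twist":0},{"dx":-0.15,"dy":-0.018,"dz":0,"twist":-0.05},{"dx":-0.19,"dy":-0.026,"dz":0,"twist":-0.1},{"dx":-0.225,"dy":-0.045,"dz":0,"twist":-0.15},{"dx":-0.26,"dy":-0.065,"dz":0,"twist":-0.2},{"dx":-0.29,"dy":-0.083,"dz":0,"twist":-0.25},{"dx":-0.317,"dy":-0.1,"dz":0,"twist":-0.3},{"dx":-0.317,"dy":-0.1,"dz":0,"twist":-0.3}]'; python3 - <<'E'
from h import *
np.set_printoptions(precision=4,suppress=True)
s=sensors.observe();print(s["time"],s["qpos"]);M=tool(s);yy=np.arctan2(M[1,1],M[0,1])
a0=np.arctan2(.9545,.2982); print(yy,a0+.3)
cmd=np.array([.43,.31,.505]);yy=a0+.3
for P in ([.475,.15,.505],tcp_for(-30,60,16)*[1,1,0]+[0,0,.45]): print(rel(np.array(P),cmd,yy))
d=cam("top");cv2.imwrite("pics/t1.png",d["pixels"][:,:,::-1])
d=cam("side");cv2.imwrite("pics/s1.png",d["pixels"][:,:,::-1])
E
```

```text
time: 1.75
position: [0.4312, 0.3086, 0.5037]
tool_rot: [-0.0, 0.004, 1.0, -0.001]
contact_force: [0.2, 0.1, 0.5]
grip_width: 0.0127
1.75 [ 0.6215  0.2495  0.1032  1.426  -0.0014  0.6287]
1.5635902125280292 1.5679890101706497
[-0.0454 -0.1599 -0.    ]
[-0.019  -0.3461  0.055 ]
```

View pics/t1.png

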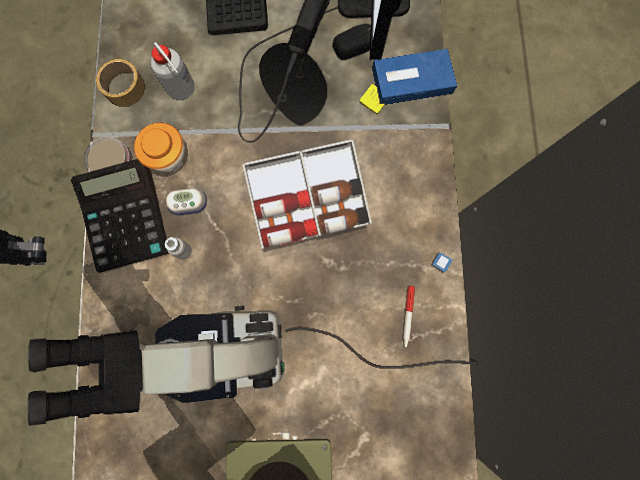

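View pics/s1.png

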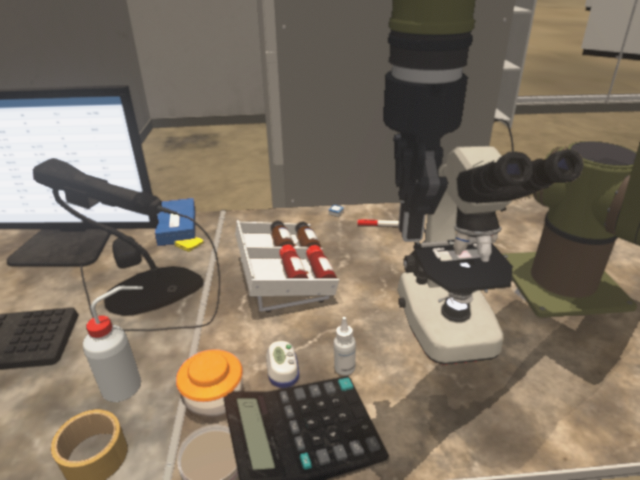

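Arm is clear of the microscope, with fingertips at top view (40,248) as predicted. Next I go above the front of the left lane.

```bash
python3 -m creep '[{"dx":-0.01,"dy":-0.03,"dz":0,"twist":0},{"dx":-0.02,"dy":-0.07,"dz":0,"twist":0},{"dx":-0.035,"dy":-0.115,"dz":0,"twist":-0.03},{"dx":-0.045,"dy":-0.16,"dz":0,"twist":-0.06},{"dx":-0.042,"dy":-0.205,"dz":0,"twist":-0.1},{"dx":-0.037,"dy":-0.25,"dz":0.01,"twist":-0.14},{"dx":-0.03,"dy":-0.29,"dz":0.025,"twist":-0.17},{"dx":-0.025,"dy":-0.325,"dz":0.04,"twist":-0.2},{"dx":-0.019,"dy":-0.346,"dz":0.055,"twist":-0.209},{"dx":-0.019,"dy":-0.346,"dz":0.055,"twist":-0.209}]'; python3 - <<'E'
from h import *
np.set_printoptions(precision=4,suppress=True)
s=sensors.observe();print(s["time"],s["qpos"],s["position"],tcp_for(-30,60,16));M=tool(s);print(np.arctan2(M[1,1],M[0,1])-np.pi/2)
d=cam("side");cv2.imwrite("pics/s2.png",d["pixels"][:,:,::-1])
d=cam("wrist");cv2.imwrite("pics/w2.png",d["pixels"][:,:,::-1])
E
```

```text
time: 2.85
position: [0.4457, -0.0358, 0.4476]
tool_rot: [-0.002, -0.102, 0.995, 0.0]
contact_force: [-0.4, 0.9, -0.2]
grip_width: 0.013
2.85 [-0.0799  0.1121 -0.2142  1.249  -0.0003 -0.2838] [ 0.4457 -0.0358  0.4476] [ 0.448  -0.0362  0.2124]
0.2038098513865001
```

View pics/s2.png

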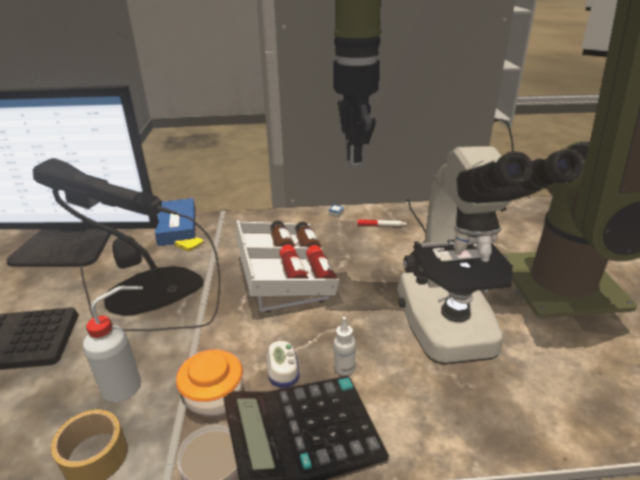

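View pics/w2.png

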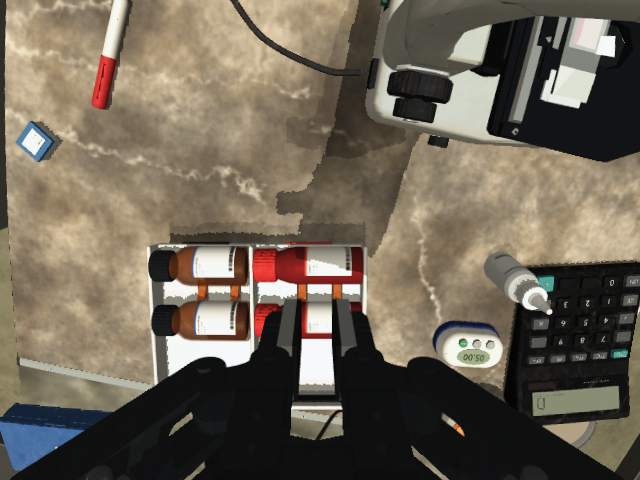

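```bash
python3 -m creep '[{"dx":-0.01,"dy":0,"dz":0.02,"twist":0},{"dx":-0.015,"dy":0,"dz":0.05,"twist":0},{"dx":-0.015,"dy":0,"dz":0.08,"twist":0},{"dx":-0.015,"dy":0,"dz":0.1,"twist":0},{"dx":-0.015,"dy":0,"dz":0.1,"twist":0}]'; python3 - <<'E'
from h import *
np.set_printoptions(precision=4,suppress=True)
s=sensors.observe();print(s["time"],s["qpos"],s["position"])
d=cam("side");cv2.imwrite("pics/s3.png",d["pixels"][:,:,::-1])
r=ray(d,(470,148))
for y in(0,.05,.1): print(y,d["C"]+r*(y-d["C"][1])/r[1])
d=cam("top");cv2.imwrite("pics/t3.png",d["pixels"][:,:,::-1])
E
```

```text
time: 3.45
position: [0.4614, -0.0301, 0.3478]
tool_rot: [-0.002, -0.104, 0.995, 0.001]
contact_force: [0.1, -0.3, 0.6]
grip_width: 0.0129
3.45 [-0.0654  0.19   -0.3865  0.9988  0.0006 -0.2742] [ 0.4614 -0.0301  0.3478]
0 [0.2499 0.     0.3069]
0.05 [0.2705 0.05   0.327 ]
0.1 [0.2911 0.1    0.3471]
```

View pics/s3.png

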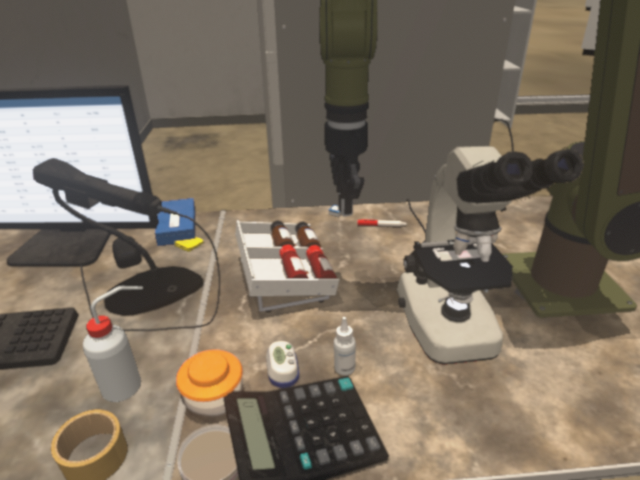

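View pics/t3.png

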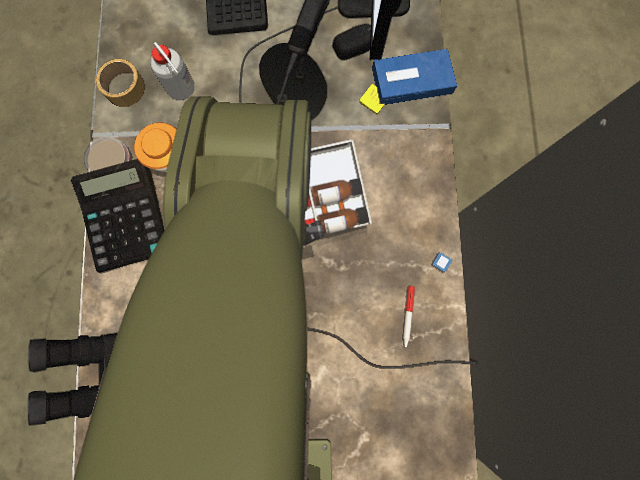

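Forearm well above the microscope. Descending in front of the left lane.

```bash
python3 -m creep '[{"dx":0,"dy":0,"dz":0.02,"twist":0},{"dx":0,"dy":0,"dz":0.05,"twist":0},{"dx":0,"dy":0,"dz":0.08,"twist":0},{"dx":0,"dy":0,"dz":0.1,"twist":0},{"dx":0,"dy":0,"dz":0.115,"twist":0},{"dx":0,"dy":0,"dz":0.115,"twist":0},{"dx":0,"dy":0,"dz":0.115,"twist":0}]'; python3 - <<'E'
from h import *
np.set_printoptions(precision=4,suppress=True)
s=sensors.observe();print(s["time"],s["qpos"],s["position"],s["contact_force"], tcp_for(-15,60,16))
print("tip corner tray",T(s["position"]-[0,0,.173]+u*.011))
d=cam("side");cv2.imwrite("pics/s4.png",cv2.resize(d["pixels"][100:340,200:520,::-1],None,fx=2.5,fy=2.5,interpolation=2))
d=cam("wrist");cv2.imwrite("pics/w4.png",d["pixels"][:,:,::-1])
E
```

```text
time: 4.25
position: [0.4632, -0.0316, 0.2361]
tool_rot: [0.001, -0.103, 0.995, -0.0]
contact_force: [0.6, 0.4, 1.0]
grip_width: 0.0132
4.25 [-0.0681  0.3016 -0.5682  0.6985  0.0001 -0.2749] [ 0.4632 -0.0316  0.2361] [0.5981 0.3548 0.962 ] [ 0.4623 -0.0332  0.2155]
tip corner tray [-9.581  61.4144 35.8728]
```

View pics/s4.png

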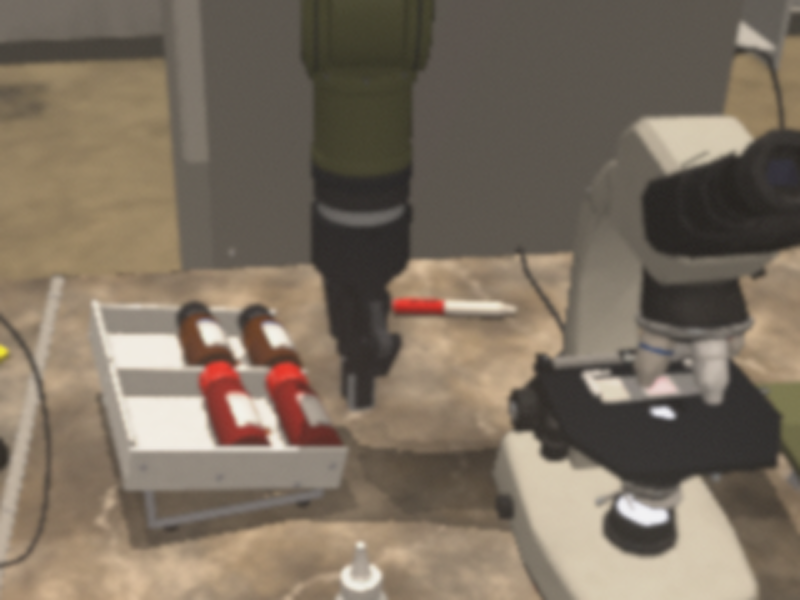

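View pics/w4.png

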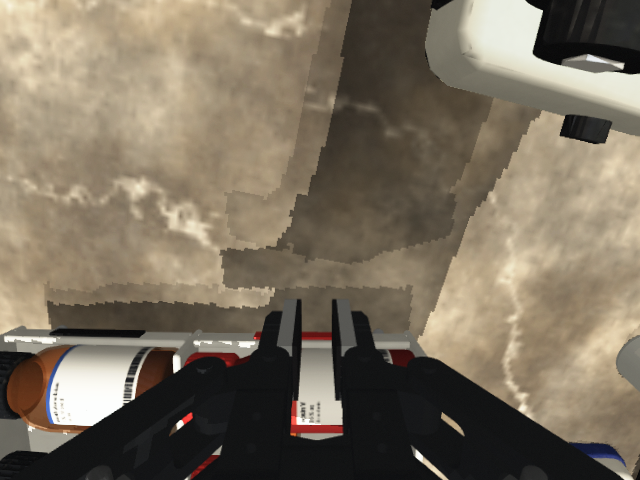

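```bash
python3 -m creep '[{"dx":0,"dy":0,"dz":0.01,"twist":0},{"dx":0,"dy":0,"dz":0.02,"twist":0},{"dx":0,"dy":0,"dz":0.02,"twist":0},{"dx":-0.004,"dy":0,"dz":0.019,"twist":0},{"dx":-0.008,"dy":0,"dz":0.0183,"twist":0},{"dx":-0.011,"dy":0,"dz":0.0177,"twist":0},{"dx":-0.014,"dy":0,"dz":0.017,"twist":0},{"dx":-0.017,"dy":0,"dz":0.0164,"twist":0},{"dx":-0.02,"dy":0,"dz":0.0157,"twist":0}]'; python3 - <<'E'
from h import *
np.set_printoptions(precision=4,suppress=True)
s=sensors.observe();print(s["time"],s["position"],s["contact_force"])
print("tip corner tray",T(s["position"]-[0,0,.173]+u*.011))
d=cam("side");cv2.imwrite("pics/s5.png",cv2.resize(d["pixels"][180:320,210:390,::-1],None,fx=4,fy=4,interpolation=2))
E
```

```text
time: 5.25
position: [0.4816, -0.0277, 0.219]
tool_rot: [-0.0, -0.103, 0.995, -0.0]
contact_force: [-0.9, 0.1, 0.3]
grip_width: 0.0127
5.25 [ 0.4816 -0.0277  0.219 ] [-0.9183  0.0612  0.3062]
tip corner tray [ 5.2461 61.415  15.2934]
```

View pics/s5.png

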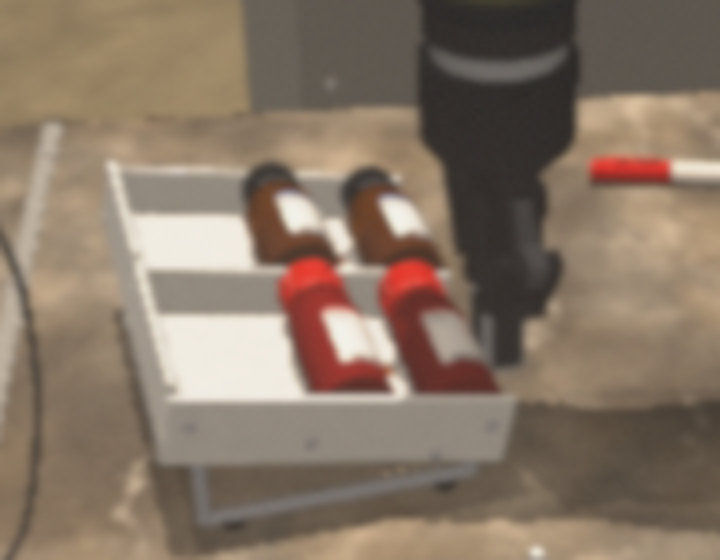

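```bash
python3 -m creep '[{"dx":-0.003,"dy":0,"dz":-0.0006,"twist":0},{"dx":-0.006,"dy":0,"dz":-0.0013,"twist":0},{"dx":-0.009,"dy":0,"dz":-0.0019,"twist":0},{"dx":-0.012,"dy":0,"dz":-0.0026,"twist":0},{"dx":-0.015,"dy":0,"dz":-0.0032,"twist":0}]'; python3 - <<'E'
from h import *
np.set_printoptions(precision=4,suppress=True)
s=sensors.observe();print(s["time"],s["position"],s["contact_force"])
print("tip corner tray",T(s["position"]-[0,0,.173]+u*.011))
d=cam("side");cv2.imwrite("pics/s6.png",cv2.resize(d["pixels"][180:320,210:390,::-1],None,fx=4,fy=4,interpolation=2))
d=cam("wrist");cv2.imwrite("pics/w6.png",d["pixels"][:,:,::-1])
E
```

```text
time: 5.8
position: [0.4961, -0.0247, 0.2222]
tool_rot: [-0.001, -0.103, 0.995, -0.0]
contact_force: [-1.8, -0.2, 1.0]
grip_width: 0.0129
5.8 [ 0.4961 -0.0247  0.2222] [-1.8228 -0.1892  0.9795]
tip corner tray [20.4393 61.4224 15.2463]
```

View pics/s6.png

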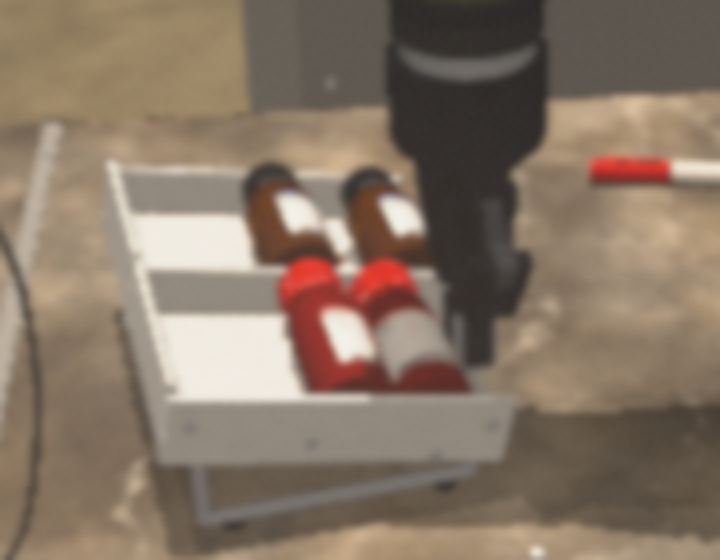

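View pics/w6.png

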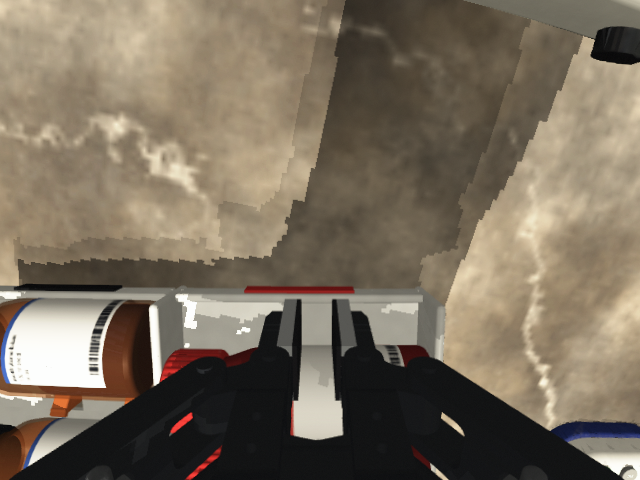

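```bash
python3 -m creep '[{"dx":-0.003,"dy":0,"dz":-0.0006,"twist":0},{"dx":-0.006,"dy":0,"dz":-0.0013,"twist":0},{"dx":-0.009,"dy":0,"dz":-0.0019,"twist":0},{"dx":-0.012,"dy":0,"dz":-0.0026,"twist":0},{"dx":-0.015,"dy":0,"dz":-0.0032,"twist":0},{"dx":-0.018,"dy":0,"dz":-0.0038,"twist":0},{"dx":-0.021,"dy":0,"dz":-0.0045,"twist":0},{"dx":-0.024,"dy":0,"dz":-0.0051,"twist":0},{"dx":-0.027,"dy":0,"dz":-0.0057,"twist":0},{"dx":-0.03,"dy":0,"dz":-0.0064,"twist":0}]'; python3 - <<'E'
from h import *
np.set_printoptions(precision=4,suppress=True)
s=sensors.observe();print(s["time"],s["position"],s["contact_force"])
print("tip corner tray",T(s["position"]-[0,0,.173]+u*.011))
d=cam("side");cv2.imwrite("pics/s7.png",cv2.resize(d["pixels"][180:320,210:390,::-1],None,fx=4,fy=4,interpolation=2))
d=cam("wrist");cv2.imwrite("pics/w7.png",d["pixels"][:,:,::-1])
E
```

```text
time: 6.9
position: [0.526, -0.0185, 0.2287]
tool_rot: [0.0, -0.103, 0.995, -0.0]
contact_force: [-2.0, 0.2, 1.4]
grip_width: 0.0127
6.9 [ 0.526  -0.0185  0.2287] [-1.9913  0.1973  1.387 ]
tip corner tray [51.6351 61.3832 15.2772]
```

View pics/s7.png

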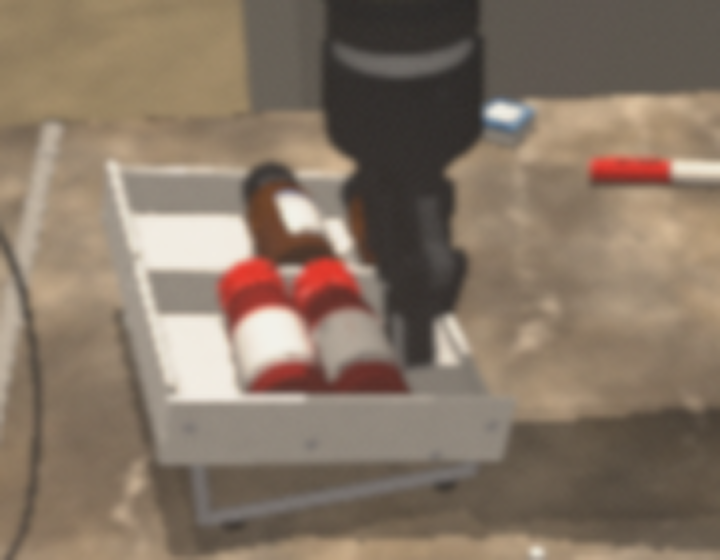

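View pics/w7.png

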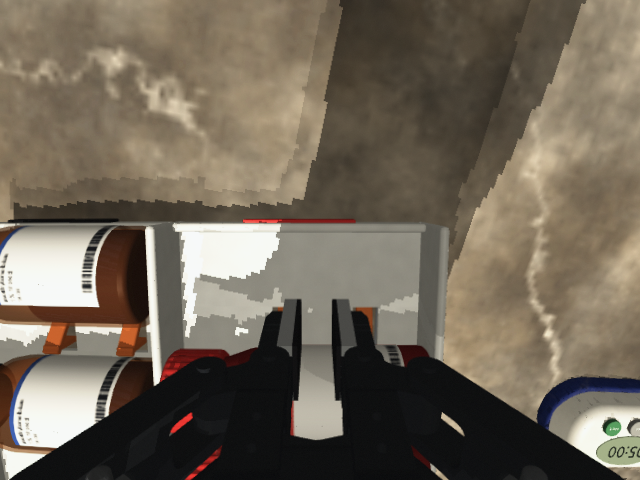

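Both red bottles are moving together, square to the lane; the new one has its base edge at side-crop x≈408 against 388 for the catch rest position, so about 11 mm short. I push 20 mm more.

```bash
python3 -m creep '[{"dx":-0.003,"dy":0,"dz":-0.0006,"twist":0},{"dx":-0.006,"dy":0,"dz":-0.0013,"twist":0},{"dx":-0.009,"dy":0,"dz":-0.0019,"twist":0},{"dx":-0.012,"dy":0,"dz":-0.0026,"twist":0},{"dx":-0.015,"dy":0,"dz":-0.0032,"twist":0},{"dx":-0.017,"dy":0,"dz":-0.0036,"twist":0},{"dx":-0.019,"dy":0,"dz":-0.004,"twist":0},{"dx":-0.02,"dy":0,"dz":-0.0043,"twist":0},{"dx":-0.02,"dy":0,"dz":-0.0043,"twist":0}]'; python3 - <<'E'
from h import *
np.set_printoptions(precision=4,suppress=True)
s=sensors.observe();print(s["time"],s["position"],s["contact_force"])
print("tip corner tray",T(s["position"]-[0,0,.173]+u*.011))
d=cam("side");cv2.imwrite("pics/s8.png",cv2.resize(d["pixels"][180:320,210:390,::-1],None,fx=4,fy=4,interpolation=2))
d=cam("wrist");cv2.imwrite("pics/w8.png",d["pixels"][:,:,::-1])
E
```

```text
time: 7.9
position: [0.5455, -0.0144, 0.233]
tool_rot: [0.0, -0.103, 0.995, 0.0]
contact_force: [-1.1, -0.5, 0.6]
grip_width: 0.0128
7.9 [ 0.5455 -0.0144  0.233 ] [-1.0916 -0.4948  0.5709]
tip corner tray [72.001  61.3871 15.3235]
```

View pics/s8.png

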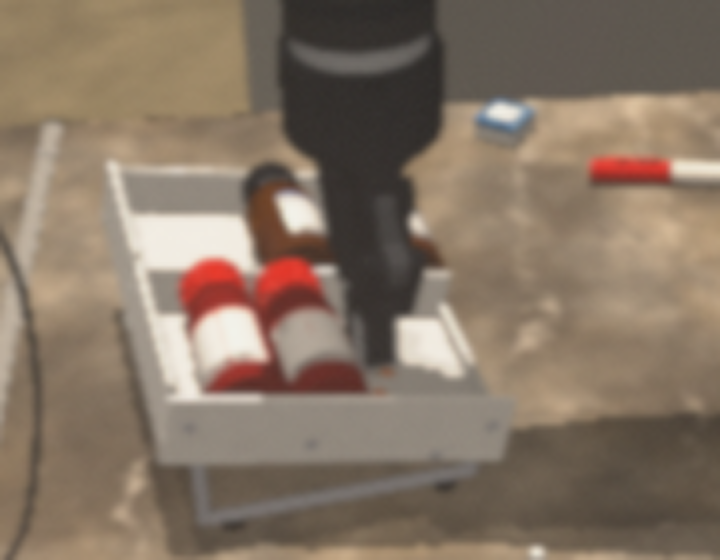

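View pics/w8.png

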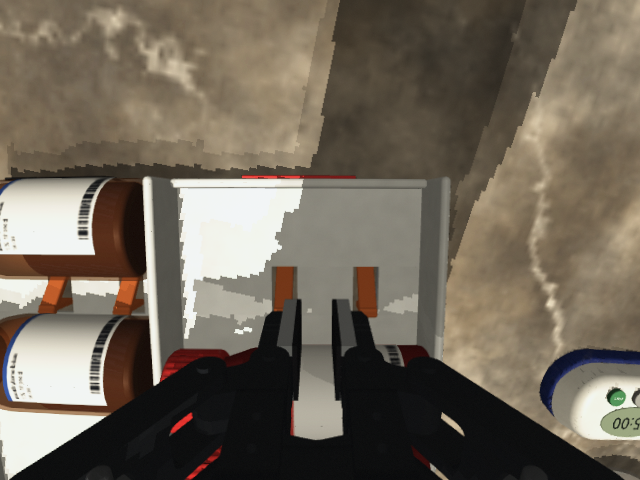

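Bottle base edge is now at 367, past the 388 rest line by about 11 mm, and the dogs show behind it at (285,290) and (366,290). I back off slowly so it settles on the catch.

```bash
python3 -m creep '[{"dx":0.002,"dy":0,"dz":-0.001,"twist":0},{"dx":0.004,"dy":0,"dz":-0.001,"twist":0},{"dx":0.006,"dy":0,"dz":-0.0015,"twist":0},{"dx":0.008,"dy":0,"dz":-0.001,"twist":0},{"dx":0.01,"dy":0,"dz":-0.001,"twist":0},{"dx":0.012,"dy":0,"dz":-0.0005,"twist":0},{"dx":0.015,"dy":0,"dz":0,"twist":0},{"dx":0.02,"dy":0,"dz":0.001,"twist":0},{"dx":0.03,"dy":0,"dz":0.003,"twist":0},{"dx":0.045,"dy":0,"dz":0.005,"twist":0}]'; python3 - <<'E'
from h import *
np.set_printoptions(precision=4,suppress=True)
s=sensors.observe();print(s["time"],s["position"],s["contact_force"])
print("tip corner tray",T(s["position"]-[0,0,.173]+u*.011))
d=cam("side");cv2.imwrite("pics/s9.png",cv2.resize(d["pixels"][180:320,210:390,::-1],None,fx=4,fy=4,interpolation=2))
d=cam("wrist");cv2.imwrite("pics/w9.png",d["pixels"][:,:,::-1])
E
```

```text
time: 9.0
position: [0.5009, -0.0238, 0.2278]
tool_rot: [0.0, -0.103, 0.995, -0.0]
contact_force: [0.7, -0.6, 0.3]
grip_width: 0.0126
9.0 [ 0.5009 -0.0238  0.2278] [ 0.7197 -0.6128  0.3451]
tip corner tray [26.362  61.3535 19.7566]
```

View pics/s9.png

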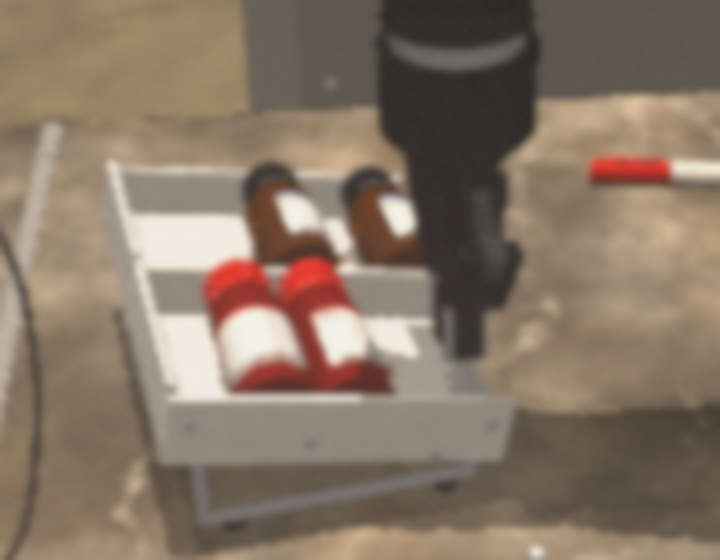

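View pics/w9.png

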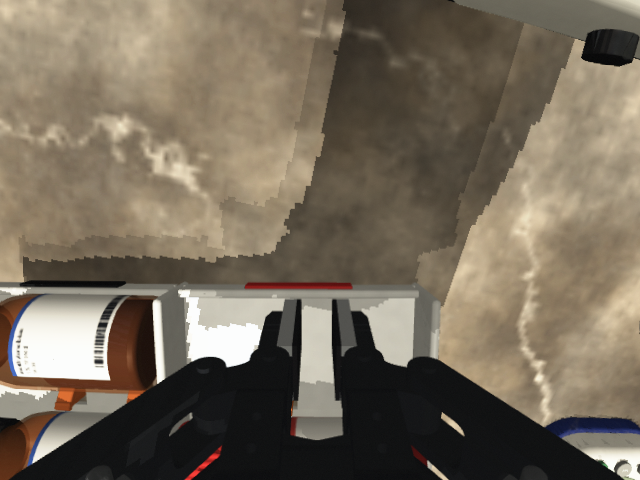

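Red bottle has rolled back only to 388, exactly the catch rest position, and stays there. Now the amber lane.

```bash
python3 - <<'E'
from h import *
np.set_printoptions(precision=4,suppress=True)
s=sensors.observe();p=s["position"];M=tool(s);yy=np.arctan2(M[1,1],M[0,1]);print(yy-np.pi/2)
for P in(tcp_for(-20,61,20),tcp_for(-20,-51,20),tcp_for(-16,-51,17)): print(P,rel(P,p,yy))
E
```

```text
0.20564038810565655
[ 0.4565 -0.0334  0.2184] [ 0.0428 -0.0008  0.0088]
[ 0.4794 -0.143   0.2184] [ 0.0428 -0.1128  0.0088]
[ 0.4839 -0.1421  0.2163] [ 0.0383 -0.1128  0.0109]
```

```bash
python3 -m creep '[{"dx":0.015,"dy":0,"dz":0,"twist":0},{"dx":0.035,"dy":0,"dz":0,"twist":0},{"dx":0.046,"dy":0,"dz":0,"twist":0},{"dx":0.046,"dy":-0.02,"dz":0,"twist":0},{"dx":0.046,"dy":-0.05,"dz":0,"twist":0},{"dx":0.046,"dy":-0.08,"dz":0,"twist":0},{"dx":0.045,"dy":-0.105,"dz":0.004,"twist":0},{"dx":0.042,"dy":-0.113,"dz":0.009,"twist":0},{"dx":0.04,"dy":-0.113,"dz":0.011,"twist":0},{"dx":0.04,"dy":-0.113,"dz":0.011,"twist":0}]'; python3 - <<'E'
from h import *
np.set_printoptions(precision=4,suppress=True)
s=sensors.observe();print(s["time"],s["position"],s["contact_force"])
print("tip corner tray",T(s["position"]-[0,0,.173]+u*.011))
d=cam("side");cv2.imwrite("pics/s10.png",cv2.resize(d["pixels"][180:320,210:390,::-1],None,fx=4,fy=4,interpolation=2))
d=cam("wrist");cv2.imwrite("pics/w10.png",d["pixels"][:,:,::-1])
E
```

```text
time: 10.1
position: [0.485, -0.1418, 0.2164]
tool_rot: [-0.0, -0.103, 0.995, 0.001]
contact_force: [0.2, 0.7, 0.3]
grip_width: 0.0129
10.1 [ 0.485  -0.1418  0.2164] [0.1643 0.6767 0.3039]
tip corner tray [-14.8233 -50.9525  16.818 ]
```

View pics/s10.png

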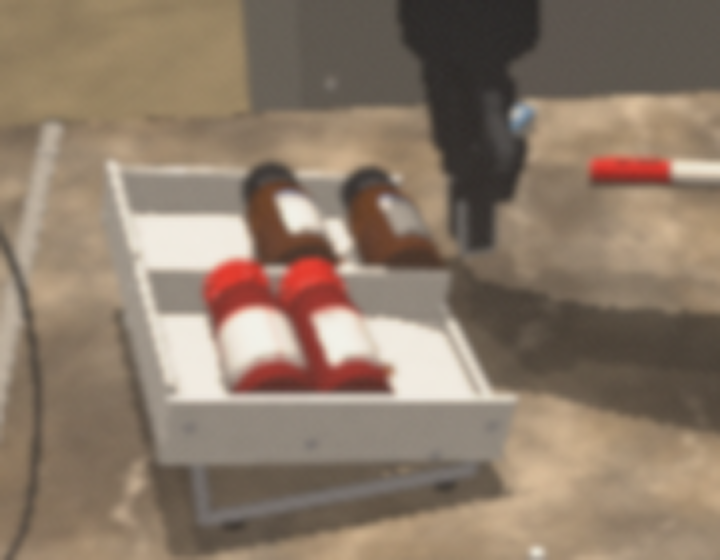

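View pics/w10.png

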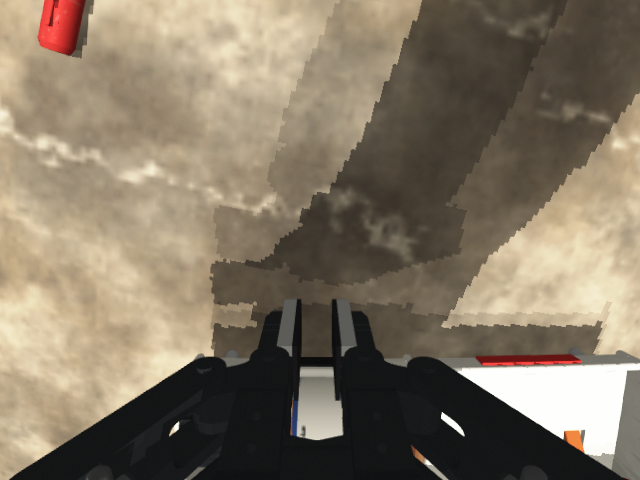

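Reds hold steady; the fingers are square in front of the amber bottle. Pushing.

```bash
python3 -m creep '[{"dx":-0.004,"dy":0,"dz":-0.0009,"twist":0},{"dx":-0.008,"dy":0,"dz":-0.0017,"twist":0},{"dx":-0.012,"dy":0,"dz":-0.0026,"twist":0},{"dx":-0.015,"dy":0,"dz":-0.0032,"twist":0},{"dx":-0.018,"dy":0,"dz":-0.0038,"twist":0},{"dx":-0.021,"dy":0,"dz":-0.0045,"twist":0},{"dx":-0.024,"dy":0,"dz":-0.0051,"twist":0},{"dx":-0.027,"dy":0,"dz":-0.0057,"twist":0},{"dx":-0.03,"dy":0,"dz":-0.0064,"twist":0},{"dx":-0.033,"dy":0,"dz":-0.007,"twist":0}]'; python3 - <<'E'
from h import *
np.set_printoptions(precision=4,suppress=True)
s=sensors.observe();print(s["time"],s["position"],s["contact_force"])
print("tip corner tray",T(s["position"]-[0,0,.173]+u*.011))
d=cam("side");cv2.imwrite("pics/s11.png",cv2.resize(d["pixels"][180:320,210:390,::-1],None,fx=4,fy=4,interpolation=2))
E
```

```text
time: 11.2
position: [0.5172, -0.1357, 0.2238]
tool_rot: [-0.001, -0.103, 0.995, -0.0]
contact_force: [-2.4, 0.4, 0.3]
grip_width: 0.0126
11.2 [ 0.5172 -0.1357  0.2238] [-2.4249  0.4277  0.254 ]
tip corner tray [ 18.7726 -51.5633  17.2813]
```

View pics/s11.png

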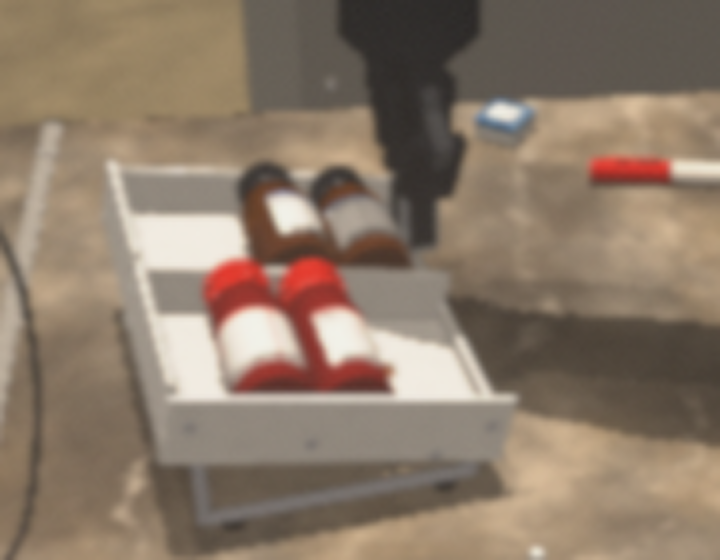

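```bash
python3 -m creep '[{"dx":-0.003,"dy":0,"dz":-0.0006,"twist":0},{"dx":-0.006,"dy":0,"dz":-0.0013,"twist":0},{"dx":-0.009,"dy":0,"dz":-0.0019,"twist":0},{"dx":-0.012,"dy":0,"dz":-0.0026,"twist":0},{"dx":-0.015,"dy":0,"dz":-0.0032,"twist":0},{"dx":-0.018,"dy":0,"dz":-0.0038,"twist":0},{"dx":-0.021,"dy":0,"dz":-0.0045,"twist":0},{"dx":-0.024,"dy":0,"dz":-0.0051,"twist":0},{"dx":-0.027,"dy":0,"dz":-0.0057,"twist":0},{"dx":-0.03,"dy":0,"dz":-0.0064,"twist":0}]'; python3 - <<'E'
from h import *
np.set_printoptions(precision=4,suppress=True)
s=sensors.observe();print(s["time"],s["position"],s["contact_force"])
print("tip corner tray",T(s["position"]-[0,0,.173]+u*.011))
d=cam("side");cv2.imwrite("pics/s12.png",cv2.resize(d["pixels"][180:320,210:390,::-1],None,fx=4,fy=4,interpolation=2))
d=cam("wrist");cv2.imwrite("pics/w12.png",d["pixels"][:,:,::-1])
E
```

```text
time: 12.25
position: [0.5472, -0.1295, 0.2304]
tool_rot: [0.0, -0.103, 0.995, 0.0]
contact_force: [-0.4, 0.5, 0.3]
grip_width: 0.013
12.25 [ 0.5472 -0.1295  0.2304] [-0.3939  0.5133  0.3251]
tip corner tray [ 50.0367 -51.607   17.3441]
```

View pics/s12.png

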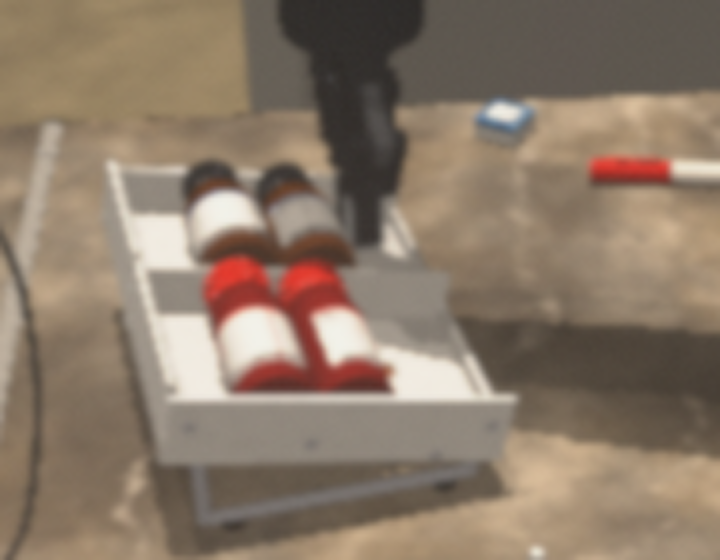

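View pics/w12.png

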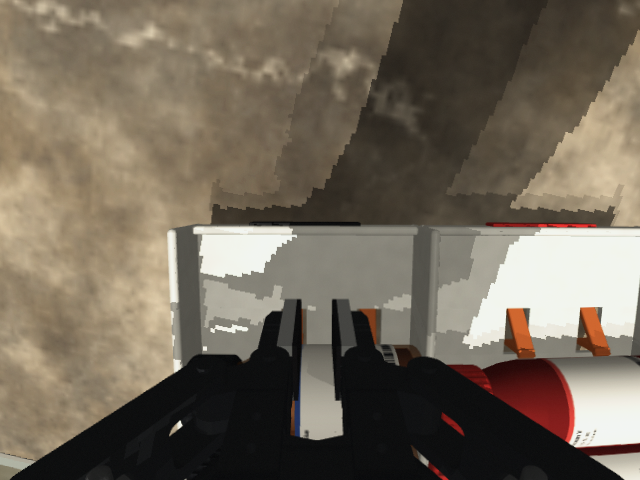

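The wrist view also shows the left dogs fully up behind the red bottle at (520,330) and (594,330). Amber needs about 10 mm more plus margin.

```bash
python3 -m creep '[{"dx":-0.003,"dy":0,"dz":-0.0006,"twist":0},{"dx":-0.006,"dy":0,"dz":-0.0013,"twist":0},{"dx":-0.009,"dy":0,"dz":-0.0019,"twist":0},{"dx":-0.012,"dy":0,"dz":-0.0026,"twist":0},{"dx":-0.015,"dy":0,"dz":-0.0032,"twist":0},{"dx":-0.017,"dy":0,"dz":-0.0036,"twist":0},{"dx":-0.019,"dy":0,"dz":-0.004,"twist":0},{"dx":-0.02,"dy":0,"dz":-0.0043,"twist":0},{"dx":-0.02,"dy":0,"dz":-0.0043,"twist":0}]'; python3 - <<'E'
from h import *
np.set_printoptions(precision=4,suppress=True)
s=sensors.observe();print(s["time"],s["position"],s["contact_force"])
print("tip corner tray",T(s["position"]-[0,0,.173]+u*.011))
d=cam("side");cv2.imwrite("pics/s13.png",cv2.resize(d["pixels"][180:320,210:390,::-1],None,fx=4,fy=4,interpolation=2))
d=cam("wrist");cv2.imwrite("pics/w13.png",d["pixels"][:,:,::-1])
E
```

```text
time: 13.25
position: [0.5667, -0.1254, 0.2346]
tool_rot: [0.0, -0.103, 0.995, 0.0]
contact_force: [-0.1, 0.3, 0.4]
grip_width: 0.0129
13.25 [ 0.5667 -0.1254  0.2346] [-0.127   0.2543  0.3657]
tip corner tray [ 70.408  -51.618   17.3881]
```

View pics/s13.png

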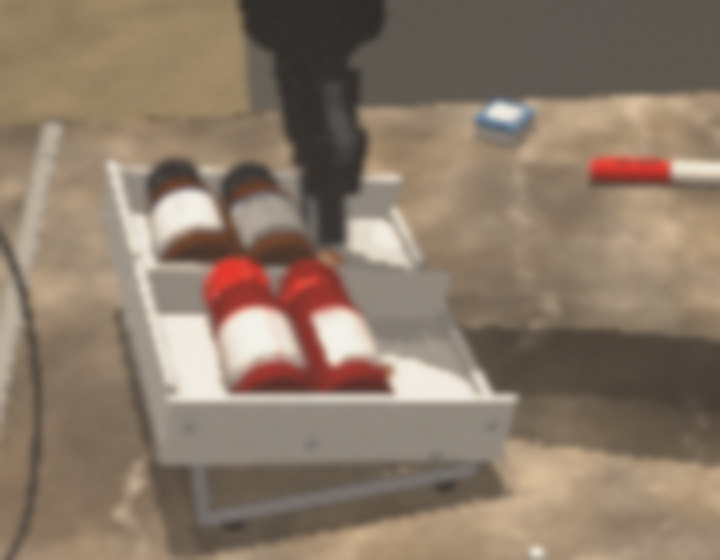

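View pics/w13.png

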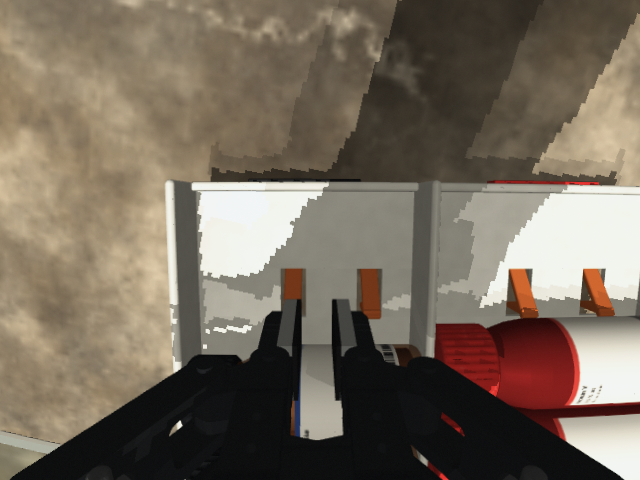

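```bash
python3 -m creep '[{"dx":0.002,"dy":0,"dz":-0.001,"twist":0},{"dx":0.004,"dy":0,"dz":-0.001,"twist":0},{"dx":0.006,"dy":0,"dz":-0.0015,"twist":0},{"dx":0.008,"dy":0,"dz":-0.001,"twist":0},{"dx":0.01,"dy":0,"dz":-0.001,"twist":0},{"dx":0.012,"dy":0,"dz":-0.0005,"twist":0},{"dx":0.015,"dy":0,"dz":0,"twist":0},{"dx":0.02,"dy":0,"dz":0.001,"twist":0},{"dx":0.03,"dy":0,"dz":0.003,"twist":0},{"dx":0.045,"dy":0,"dz":0.005,"twist":0}]' && python3 -m creep '[{"dx":0.02,"dy":0,"dz":0,"twist":0},{"dx":0.04,"dy":0,"dz":0,"twist":0},{"dx":0.05,"dy":0,"dz":-0.01,"twist":0},{"dx":0.05,"dy":0,"dz":-0.05,"twist":0},{"dx":0.05,"dy":-0.03,"dz":-0.09,"twist":0},{"dx":0.05,"dy":-0.07,"dz":-0.13,"twist":0},{"dx":0.05,"dy":-0.11,"dz":-0.17,"twist":0},{"dx":0.05,"dy":-0.13,"dz":-0.2,"twist":0},{"dx":0.05,"dy":-0.13,"dz":-0.2,"twist":0}]'; python3 - <<'E'
from h import *
np.set_printoptions(precision=4,suppress=True)
s=sensors.observe();print(s["time"],s["position"],s["contact_force"])
d=cam("side");cv2.imwrite("pics/s14.png",cv2.resize(d["pixels"][180:320,210:390,::-1],None,fx=4,fy=4,interpolation=2))
d=cam("wrist");cv2.imwrite("pics/w14.png",d["pixels"][:,:,::-1])
d=cam("top");cv2.imwrite("pics/t14.png",d["pixels"][:,:,::-1])
E
```

```text
time: 14.35
position: [0.522, -0.1348, 0.2295]
tool_rot: [0.0, -0.103, 0.995, -0.0]
contact_force: [-0.4, 0.3, 0.4]
grip_width: 0.0127
time: 15.25
position: [0.5018, -0.276, 0.4363]
tool_rot: [0.006, -0.101, 0.995, -0.004]
contact_force: [-0.1, 0.3, -0.3]
grip_width: 0.0133
15.25 [ 0.5018 -0.276   0.4363] [-0.0741  0.3199 -0.3409]
```

View pics/s14.png

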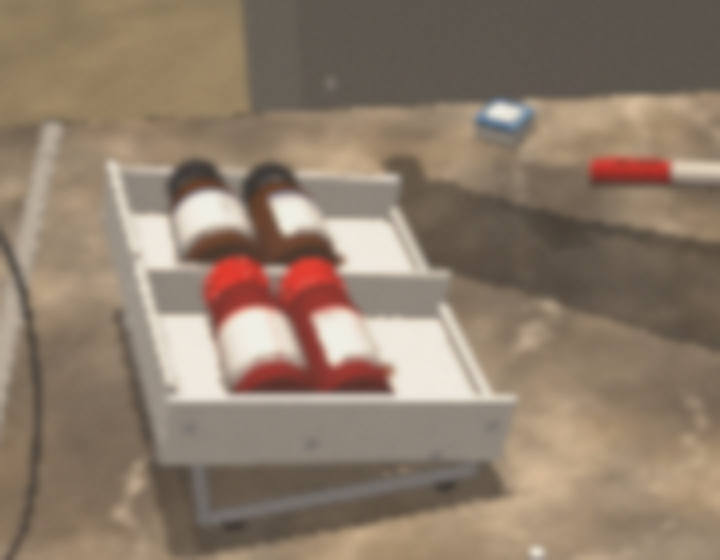

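View pics/w14.png

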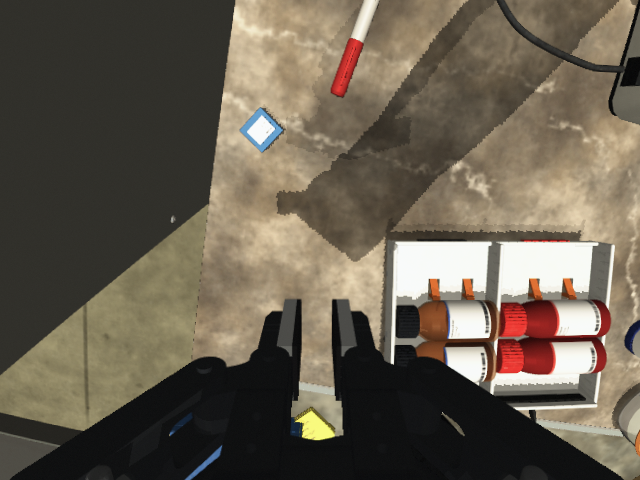

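View pics/t14.png

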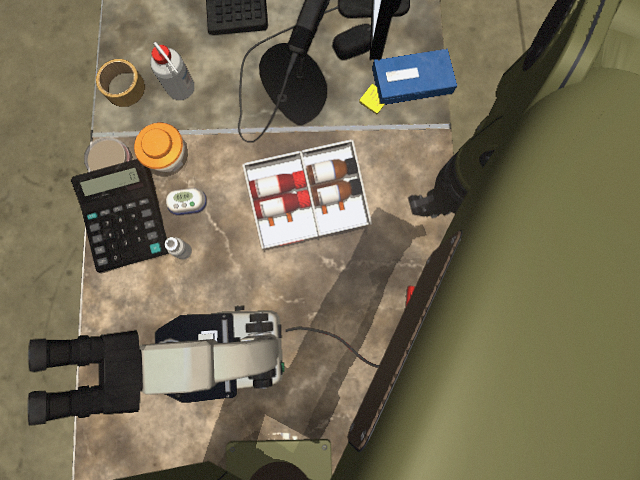

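All four bottles are behind the catches, with the dogs up in front of them at wrist (434,290), (467,290), (534,290) and (568,290). I hold still for 0.5 s, re-check and hand in.

```bash
python3 -m creep '[{"dx":0,"dy":0,"dz":0,"twist":0},{"dx":0,"dy":0,"dz":0,"twist":0},{"dx":0,"dy":0,"dz":0,"twist":0},{"dx":0,"dy":0,"dz":0,"twist":0},{"dx":0,"dy":0,"dz":0,"twist":0}]'; python3 - <<'E'
from h import *
from rig import close_job
a=cv2.imread("pics/t14.png").astype(int); b=cam("top")["pixels"][:,:,::-1].astype(int)
print("rack region max/mean change",abs(a-b)[135:255,235:375].max(),abs(a-b)[135:255,235:375].mean())
c=cv2.imread("pics/top0.png").astype(int)
for n,(x0,x1,y0,y1) in dict(timer=(160,210,182,220),dropper=(160,192,232,262),coverslips=(430,455,250,275)).items(): print(n,abs(c-b)[y0:y1,x0:x1].mean())
s0=cv2.imread("pics/side0.png").astype(int); s=cam("side")["pixels"][:,:,::-1].astype(int)
for n,(x0,x1,y0,y1) in dict(marker=(355,408,216,230),coverslips=(326,345,202,218),timer=(265,302,338,388),dropper=(330,358,318,378)).items(): print("side",n,abs(s0-s)[y0:y1,x0:x1].mean())
print(sensors.observe()["time"]); print(close_job())
E
```

```text
time: 15.9
position: [0.5, -0.2719, 0.4293]
tool_rot: [-0.0, -0.103, 0.995, 0.0]
contact_force: [0.1, 0.4, -0.2]
grip_width: 0.0129
rack region max/mean change 45 1.9285515873015873
timer 11.819473684210527
dropper 11.491666666666667
coverslips 96.14453333333333
side marker 5.984725965858042
side coverslips 2.2028508771929824
side timer 2.3300900900900903
side dropper 2.7242063492063493
16.0
the job is handed in; nothing more can be done
None
```

Both new bottles are now held behind their sprung catches. I handed the job in at 16.0 s, with the arm raised clear and touching nothing.

- **Pushing:** I pushed the red-capped bottle first, then the black-capped amber one. The fingertips were nearly shut and nothing was pinched or lifted. Each bottle rolled over its catch and shoved the stored bottle up the lane. I pushed about 10 mm past the catch, then backed off slowly so the bottle settled onto it. The wrist force I read between moves stayed under about 3 N.
- **Last checks:** In the side view both new bottles rest where the stored ones first lay against the catch. The wrist view shows all four orange dogs up in front of them. The rack area barely changed between two top pictures about 0.6 s apart.
- **Other things on the bench:** In the side view the timer, dropper bottle, cover-glass box and marker match the start.
- **Checks that disagreed:** The top-view comparison differed strongly at the cover-glass box (96), because the arm hides that spot in the picture. It also differed a little at the timer and dropper (about 12 each), probably changed light, since neither looks moved. The top view cannot fully confirm the box and most of the marker; the side view can.

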